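# Size a clay stopper in the stepped plaster gauge

## Task

Take the clay stopper that stands alone on the round wooden bat and find its size in the plaster gauge block: holding it upright by its knob, try its plug in the holes one after another, beginning with the smallest, pressing only gently (the clay chips above about 45 N) and actually touching it down centred on each hole. Let it in at the first hole that takes it, fully home with its flange flush on the block, and leave it there; leave the stoppers in the tray and everything else on the bench alone.

Things in the scene. Friction and masses are not known exactly. Their poses are not given: they have to be found in the camera images.
- stopper_a: Grey clay stopper, round, 57 mm tall, 60 to 130 g: plug 22 mm long, diameter unknown (26.5 to 36.5 mm, not told by the name), foot bevelled 1 mm; flange 48 mm across, 8 mm thick; knob 20 mm across, 27 mm tall (top 3 mm bevelled), gripped from above with fingertips 2 mm or more over the flange. Origin: centre of the plug's foot, z up. The three stoppers swap places: one on the bat, two in the tray.
- stopper_b: Grey clay stopper, round, 57 mm tall, 60 to 130 g: plug 22 mm long, diameter unknown (26.5 to 36.5 mm, not told by the name), foot bevelled 1 mm; flange 48 mm across, 8 mm thick; knob 20 mm across, 27 mm tall (top 3 mm bevelled), gripped from above with fingertips 2 mm or more over the flange. Origin: centre of the plug's foot, z up. The three stoppers swap places: one on the bat, two in the tray.
- stopper_c: Grey clay stopper, round, 57 mm tall, 60 to 130 g: plug 22 mm long, diameter unknown (26.5 to 36.5 mm, not told by the name), foot bevelled 1 mm; flange 48 mm across, 8 mm thick; knob 20 mm across, 27 mm tall (top 3 mm bevelled), gripped from above with fingertips 2 mm or more over the flange. Origin: centre of the plug's foot, z up. The three stoppers swap places: one on the bat, two in the tray.
- gauge: White plaster block 250 x 75 mm, 34 mm high, fixed; four round blind holes in a row along its x, 58 mm apart, 28 mm deep, mouths bevelled 1 mm, 26, 30, 34 and 38 mm wide towards +x. Origin: centre of underside. A plug has 1.5 mm play (diameter) in the first hole that takes it and is 2.5 mm too big for the one before, where its foot stays within 1.5 mm of the top face.
- hole0 (a point): centre of the mouth of the smallest hole (26 mm), on the block's top face, 34 mm above the bench
- hole1 (a point): centre of the mouth of the second hole (30 mm), on the top face
- hole2 (a point): centre of the mouth of the third hole (34 mm), on the top face
- hole3 (a point): centre of the mouth of the largest hole (38 mm), on the top face
- bat: Round plywood bat, 120 mm in diameter, 8 mm thick, fixed on the bench; the stopper to be sized stands on it, within about 20 mm of its middle. Origin: centre of its underside.
- tray: Low wooden tray, 170 x 130 mm outside, walls 8 mm thick and 24 mm high, floor 8 mm thick, fixed; the two other stoppers stand in it. Origin: centre of its underside.
- cup1: grey clay cup, 72 mm across, 65 mm high, bystander; origin at the centre of its foot
- cup2: light grey clay cup, 68 mm across, 70 mm high, bystander; origin at the centre of its foot
- bottle: clear water bottle, 62 mm across, 190 mm high, bystander; origin at the centre of its foot
- vase: small grey clay vase, 80 mm across, 100 mm high, bystander; origin at the centre of its foot
- bowl: light grey clay bowl, 110 mm across, 45 mm high, bystander; origin at the centre of its foot
- brush: brush lying on the bench, bystander; origin near its middle, on the underside
- scraper: wooden-handled scraper lying on the bench, bystander; origin near its middle, on the underside
Not all that is in view belongs to the job. Leave any turquoise look-alike of the stopper_c alone.

How it is judged:
By the outcome, as a careful person would: the job done as asked, in the order asked, and still so for the second after the job is handed in, with the robot touching nothing.
It also fails if it takes over 54 s, if anything falls off the work surface, if the arm or the gripper's body presses on something with over 40 N, if the wrist force passes 120 N, or if a joint passes its speed limit or range.

## Robot

A 7-joint arm with a two-finger parallel gripper is mounted at the origin on the work surface. World frame = base frame: x ahead of the robot, y to its left, z up, the work surface at z = 0. Lengths are in m, angles in rad, forces in N, time in s.
With the tool pointing down it reaches from about 0.4 to 0.85 m from the base axis. Payload 4.5 kg.
Tool frame: the origin (TCP) lies at the very end of the fingers, on their centre line; the grasp point (between the pads) lies 19 mm behind it; x points along the fingers, y is the direction in which the jaws open and shut, and the axes are right-handed (so a half turn about x gives the same grasp; the last joint's range is limited). The gripper opens to 85 mm and grips with 20 to 120 N. Pads are 22 mm wide; open, the fingers measure 114 mm over their backs; the gripper's body (76 mm by 85 mm) begins 54 mm behind the grasp point. The pads swing forward as they close: fully open they stand 13 mm farther back than shut.
Start: joints at [1.266, 0.689, -0.195, 1.565, 0.157, 0.902, -0.215], TCP at [0.208, -0.589, 0.231] pointing down, gripper open.
Joint ranges: [-3.01, 3.01], [-0.46, 2.08], [-1.47, 1.51], [0.13, 2.56], [-1, 4.14], [0.04, 2.09], [-2.66, 2.66]. Speed limits (rad/s): [2.57, 2.57, 3.14, 3.14, 3.14, 3.14, 3.14].

## Interface

Orientations are given as a rotation vector (axis times angle).
In Python, from workcell import observe, grab_frame, get_calibration, finish_job gives the robot as it stands.
- The arm moves only by the shell command python3 -m handwheel 'ROWS' [FORCE]. ROWS is a JSON object of lists of equal length, an entry for each row: "jaw": the gripper's target within -1 to 1 (shut at 1, half-way at 0, fully open at -1); "dp": the shift along the world's x, y, z in cm, a list of three; "yaw": the turn about the world's z in degrees. In form: {"jaw": [jaw, ...], "dp": [[tx, ty, tz], ...], "yaw": [yaw, ...]}. A call has 1 to 5 rows; each row shifts and turns the commanded pose from where the row before left it; what a row does not reach is not made up. A row lasts 1/10 s, in which the tool goes at most 50 mm and 8.59 degrees, less where a joint would pass 70% of its speed; a pose out of reach is approached as far as the arm can. A call with a gripper value outside its range is refused whole. The fingers move at their own pace and stop on an object; FORCE is the grip in N (left out, the last holds). Time passes only in rows, so rows that do not move let the fingers close. It gives the time, the measured TCP pose, the force and the opening at its end, in the units of the state.
- observe(): the state, without advancing time (a new reading comes with each control period).
- grab_frame(name): name is "scene" or "top" or "wrist"; returns the picture (480x640x3 uint8, red, green, blue); there is no depth.
- get_calibration(name): a dict with "K" (3x3 intrinsics, pixels), "k1" (the pictures are not rectified: a ray, as slopes to the right and down, at radius r is drawn at 1 + k1 r^2 times it, then the intrinsics apply), "view" (4x4, takes a point from world to camera coordinates). Camera axes: x right, y down, z forward; pixel columns grow to the right and rows downward; lengths in m; the calibration is good to about 2 mm. A picture is of the moment at which its call begins: read the wrist's pose just before it. get_calibration takes no time and is no camera call; for the wrist camera it gives the pose at the moment of the call.
- finish_job(): hands the job in, once; it reports no verdict.
The state is a dict: "t": time; "q": joint angles; "qvel": joint speeds; "effort": joint torques, N m; "position": TCP position; "tool_rot": TCP orientation; "force": force on the tool from outside, world axes, zero at the start; "torque": the same for the moment, N m; "finger_gap": opening from 0.0 (shut) to 1.0 (fully open).
Only numpy, scipy, OpenCV 4.12 (cv2) and the standard library are available. Lean on these libraries where they do the work, as an engineer would, in place of code of your own. Each camera call takes 0.05 s, during which the arm holds its last target. There are 200 camera calls.

## Working session

There is one attempt and no reset: what is moved stays moved. The work goes in short steps, Python scripts to look and compute and a shell command to move; the robot and the scene stay as the last step left them, time stands still between calls to the robot, and variables do not carry over. Pictures are saved under pics/ and viewed, about 8 in all and at most 12, crops included, and the job is handed in when it is done.

```bash
mkdir -p pics; ls
cat > h.py <<'E'
import numpy as np, cv2
from workcell import observe, grab_frame, get_calibration
def pix(c,P):
    P=np.atleast_2d(P).astype(float); V=np.array(c["view"]); p=P@V[:3,:3].T+V[:3,3]
    s=p[:,:2]/p[:,2:]; s=s*(1+c["k1"]*(s**2).sum(1,keepdims=True)); K=np.array(c["K"])
    return s*[K[0,0],K[1,1]]+K[:2,2]
def ray(c,u,v):
    K=np.array(c["K"]); d=np.array([(u-K[0,2])/K[0,0],(v-K[1,2])/K[1,1]]); s=d.copy()
    for _ in range(20): s=d/(1+c["k1"]*(s@s))
    V=np.array(c["view"]); R=V[:3,:3]; return -R.T@V[:3,3], R.T@np.array([s[0],s[1],1])
def onz(c,u,v,z):
    o,d=ray(c,u,v); return o+d*(z-o[2])/d[2]
def save(name,img): cv2.imwrite("pics/"+name+".png",cv2.cvtColor(img,cv2.COLOR_RGB2BGR))
E
python3 - <<'E'
from h import *
s=observe(); print({k:np.round(v,3) for k,v in s.items()})
for n in("top","scene"):
    save(n+"0",grab_frame(n)); c=get_calibration(n); print(n,{k:np.round(v,3).tolist() for k,v in c.items()})
E
```

```text
pics
{'t': np.float64(0.0), 'q': array([ 1.266,  0.69 , -0.195,  1.566,  0.157,  0.902, -0.215]), 'qvel': array([ 0.001,  0.   ,  0.002, -0.001,  0.002, -0.   , -0.001]), 'effort': array([ 1.0000e-03, -5.3961e+01, -1.2660e+00, -1.5855e+01,  9.0000e-03,
        1.0000e-02,  0.0000e+00]), 'position': array([ 0.207, -0.589,  0.23 ]), 'tool_rot': array([ 2.038,  0.351, -2.039]), 'force': array([0.224, 0.72 , 0.159]), 'torque': array([-0.026, -0.01 , -0.037]), 'finger_gap': np.float64(0.998)}
top {'K': [[502.842, 0.0, 315.73], [0.0, 502.842, 246.569], [0.0, 0.0, 1.0]], 'k1': 0.007, 'view': [[0.018, -1.0, 0.001, -0.04], [-0.989, -0.018, -0.145, 0.57], [0.145, 0.002, -0.989, 1.281], [0.0, 0.0, 0.0, 1.0]]}
scene {'K': [[557.396, 0.0, 319.625], [0.0, 557.396, 242.054], [0.0, 0.0, 1.0]], 'k1': -0.071, 'view': [[-0.897, 0.441, 0.004, 0.54], [0.36, 0.737, -0.572, -0.15], [-0.255, -0.512, -0.82, 1.468], [0.0, 0.0, 0.0, 1.0]]}
```

View pics/top0.png

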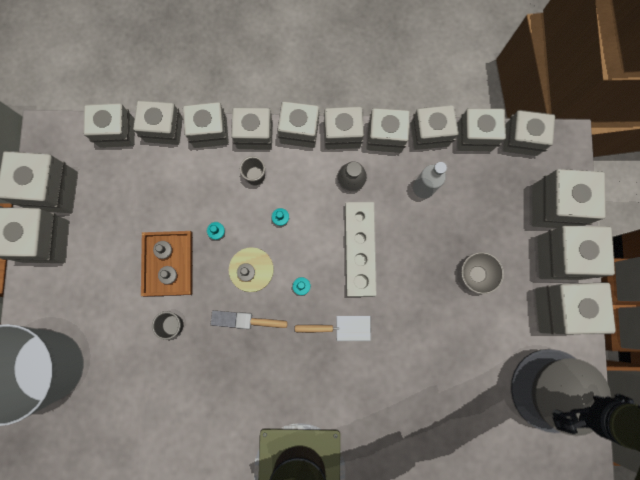

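View pics/scene0.png

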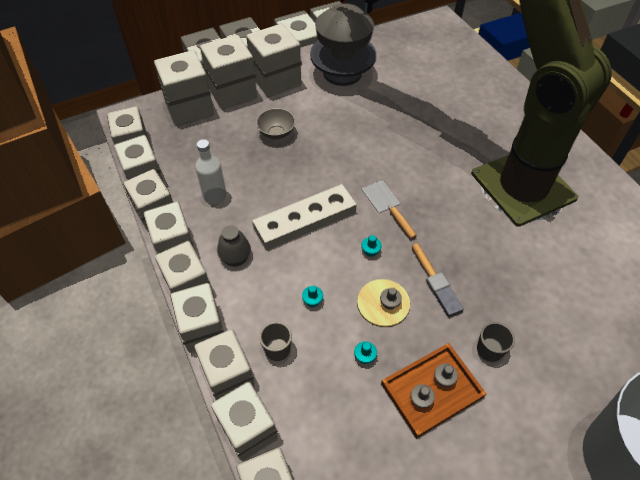

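Top view candidates: grey stopper on the bat (246,271), which is the target. Tray stoppers are at (162,250) and (167,275), and turquoise look-alikes at (215,231), (280,217) and (301,286). The gauge is at (360,249). I'll take a close crop to check and measure.

Run:
```python
from h import *
c=get_calibration("top"); im=cv2.imread("pics/top0.png")
g=cv2.cvtColor(im,cv2.COLOR_BGR2GRAY)
# gauge: bright mask
m=(g>165).astype(np.uint8); m[:, :335]=0;m[:,385:]=0;m[:190]=0;m[305:]=0
cs,_=cv2.findContours(m,cv2.RETR_CCOMP,cv2.CHAIN_APPROX_NONE)
for k in cs:
    a=cv2.contourArea(k)
    if a>15:
        (u,v),wh,an=cv2.minAreaRect(k); print(a,np.round((u,v),1),np.round(wh,1),round(an,1),np.round(onz(c,u,v,.034),4))
print("stopper",onz(c,245.5,271,.065), "bat",onz(c,251,269.5,.008))
for n,z in(((162,248),.065),((166.5,273),.065),((301,284),.057),((215,229),.057),((280,215),.057)): print(n,onz(c,*n,z).round(3))
a=cv2.resize(im[240:305,220:320],None,fx=6,fy=6,interpolation=cv2.INTER_CUBIC)[:,:400]
b=cv2.resize(im[195:302,335:385],None,fx=4,fy=4,interpolation=cv2.INTER_CUBIC)
o=np.zeros((430,610,3),np.uint8); o[:a.shape[0],:400]=a; o[:b.shape[0],405:405+b.shape[1]]=b
cv2.imwrite("pics/crop1.png",o)
```

```text
2516.0 [360.5 248.4] [93.3 28.3] 89.0 [ 0.5689 -0.1483  0.034 ]
75.5 [364. 279.] [16.5  9.7] 59.7 [ 0.4879 -0.1579  0.034 ]
74.0 [362.8 257. ] [14.9  9. ] 48.4 [ 0.5461 -0.1545  0.034 ]
65.5 [361.6 235. ] [13.3  8.1] 37.9 [ 0.6047 -0.1512  0.034 ]
64.0 [360.5 214.3] [11.6  8.2] 40.6 [ 0.6608 -0.148   0.034 ]
stopper [0.50058623 0.14883861 0.065     ] bat [0.51025674 0.14230108 0.008     ]
(162, 248) [0.556 0.366 0.065]
(166.5, 273) [0.492 0.351 0.065]
(301, 284) [0.47  0.006 0.057]
(215, 229) [0.61  0.234 0.057]
(280, 215) [0.65  0.065 0.057]
```

View pics/crop1.png

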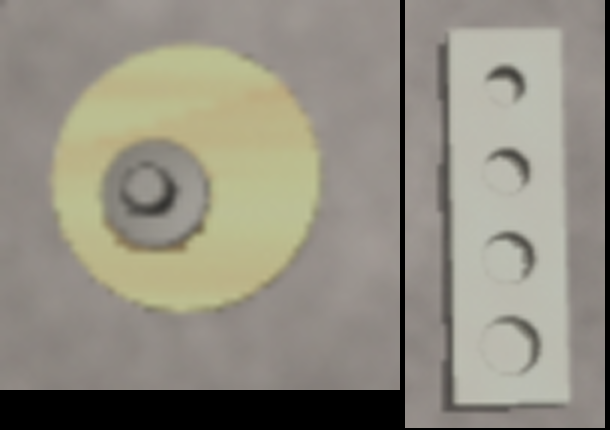

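The crop confirms a grey stopper alone on the bat, with its knob at top pixel about (244.5,271.2). On the gauge, the smallest hole is at the far end (world +x) and the largest is nearest the robot. I'll move over the gauge on the way and take a wrist look.

```bash
python3 -c "
from h import *
from scipy.spatial.transform import Rotation as R
print(R.from_rotvec(observe()['tool_rot']).as_matrix().round(3))"
python3 -m handwheel '{"jaw":[-1,-1,-1,-1,-1],"dp":[[2.7,3.5,0],[2.7,3.5,0],[2.7,3.5,0],[2.7,3.5,0],[2.7,3.5,0]],"yaw":[0,0,0,0,0]}'
python3 -m handwheel '{"jaw":[-1,-1,-1,-1,-1],"dp":[[2.7,4,0],[2.7,4,0],[2.7,4,0],[2.7,4,0],[2.7,4,0]],"yaw":[0,0,0,0,0]}'
python3 - <<'E'
from h import *
from scipy.spatial.transform import Rotation as R
s=observe(); print(s['position'],R.from_rotvec(s['tool_rot']).as_matrix().round(3))
c=get_calibration("wrist"); print({k:np.round(v,3).tolist() for k,v in c.items()})
print(pix(c,[[.661,-.149,.034],[.603,-.149,.034],[.545,-.149,.034],[.487,-.149,.034]]).round())
save("w1",grab_frame("wrist"))
E
```

```text
[[-0.001  0.332 -0.943]
 [ 0.002 -0.943 -0.332]
 [-1.    -0.002  0.   ]]
t: 0.6
position: [0.3434, -0.4128, 0.2311]
tool_rot: [2.038, 0.349, -2.038]
force: [0.4, -0.3, -0.1]
finger_gap: 1.0
t: 1.1
position: [0.4784, -0.2127, 0.2311]
tool_rot: [2.037, 0.349, -2.038]
force: [1.0, -1.0, 0.7]
finger_gap: 1.001
[ 0.47835866 -0.21269187  0.23112477] [[-0.001  0.332 -0.943]
 [ 0.    -0.943 -0.332]
 [-1.    -0.     0.   ]]
{'K': [[344.541, 0.0, 319.946], [0.0, 344.541, 241.607], [0.0, 0.0, 1.0]], 'k1': -0.052, 'view': [[0.331, -0.943, 0.001, -0.359], [-0.901, -0.316, 0.296, 0.326], [-0.279, -0.099, -0.955, 0.491], [0.0, 0.0, 0.0, 1.0]]}
[[321.  -4.]
 [299.  63.]
 [280. 127.]
 [262. 185.]]
```

```bash
python3 -m handwheel '{"jaw":[-1,-1,-1],"dp":[[3,2.5,0],[3,3,0],[0,0,0]],"yaw":[0,0,0]}'
python3 - <<'E'
from h import *
c=get_calibration("wrist"); im=grab_frame("wrist"); save("w2",im)
g=cv2.cvtColor(im,cv2.COLOR_RGB2GRAY)
P=pix(c,[[.661,-.149,.034],[.603,-.149,.034],[.545,-.149,.034],[.487,-.149,.034]]).round(); print(P)
E
```

```text
t: 1.45
position: [0.5424, -0.1526, 0.2312]
tool_rot: [2.039, 0.362, -2.028]
force: [-0.8, -0.2, 0.9]
finger_gap: 0.993
[[361.  96.]
 [339. 156.]
 [318. 211.]
 [299. 262.]]
```

View pics/w2.png

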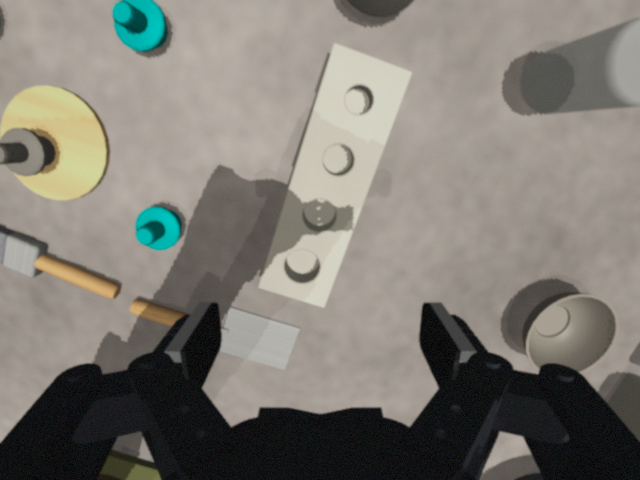

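The wrist view shows the holes at about (358,99), (338,158), (318,214) and (301,265). I'll zoom in and overlay the rims predicted from the estimate.

```bash
cat > z.py <<'E'
from h import *
def overlay(name,c,im,H,pred=True):
    t=np.linspace(0,2*np.pi,60); o=np.zeros((600,600,3),np.uint8)
    for i,(x,y) in enumerate(H):
        r=(.013+.002*i)+.001
        q=pix(c,np.c_[x+r*np.cos(t),y+r*np.sin(t),0*t+.034]); m=pix(c,[x,y,.034])[0]
        x0,y0=(m-25).astype(int); x0=max(x0,0);y0=max(y0,0); w=cv2.resize(im[y0:y0+50,x0:x0+50],(300,300),interpolation=cv2.INTER_CUBIC)
        w=np.ascontiguousarray(w); s=((q-[x0,y0]+.5)*6).astype(int)
        for p in s: cv2.circle(w,tuple(int(a) for a in p),1,(255,0,0),-1)
        o[300*(i//2):300*(i//2)+300,300*(i%2):300*(i%2)+300]=w
    save(name,o)
E
python3 - <<'E'
from z import *
c=get_calibration("wrist"); im=cv2.cvtColor(cv2.imread("pics/w2.png"),cv2.COLOR_BGR2RGB)
Q=[onz(c,*p,.034)[:2] for p in((334,44),(411,72),(325.5,306),(260,288))]; print(np.round(Q,4), np.mean(Q,0))
for p in((358,99),(338,158),(318,214),(301,265)): print(onz(c,*p,.034).round(4))
ax=(Q[0]+Q[1]-Q[2]-Q[3]); ax/=np.linalg.norm(ax); print(ax)
H=[np.mean(Q,0)+ax*(87-58*i)/1000 for i in range(4)]; print(np.round(H,4))
overlay("ov1",c,im,H)
E
```

```text
[[ 0.6898 -0.115 ]
 [ 0.6921 -0.1888]
 [ 0.445  -0.1959]
 [ 0.4414 -0.1221]] [ 0.56708325 -0.15547546]
[ 0.6538 -0.1519  0.034 ]
[ 0.5975 -0.1533  0.034 ]
[ 0.5391 -0.1537  0.034 ]
[ 0.4815 -0.1552  0.034 ]
[0.99958592 0.02877462]
[[ 0.654  -0.153 ]
 [ 0.5961 -0.1546]
 [ 0.5381 -0.1563]
 [ 0.4801 -0.158 ]]
```

View pics/ov1.png

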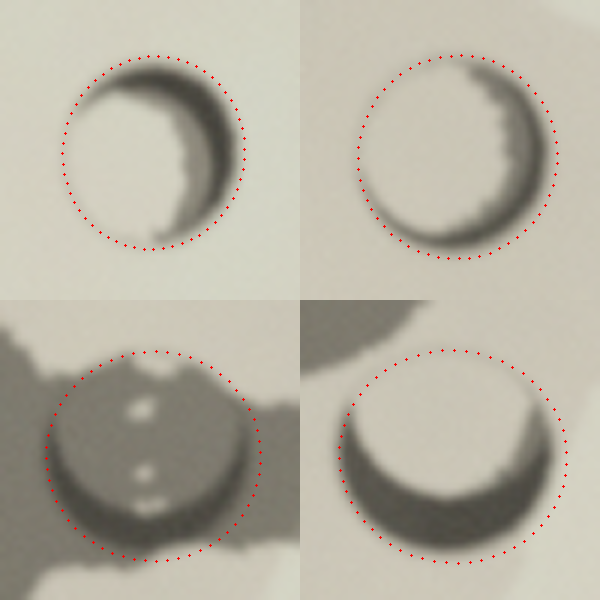

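The arm was still settling between picture and calibration, which explains a few mm of disagreement with the top camera. I'll retake it at rest.

```bash
python3 -m handwheel '{"jaw":[-1,-1,-1],"dp":[[0,0,0],[0,0,0],[0,0,0]],"yaw":[0,0,0]}'
python3 - <<'E'
from z import *
import pickle
c=get_calibration("wrist"); im=grab_frame("wrist"); c2=get_calibration("wrist"); pickle.dump(c,open("c3.pkl","wb")); save("w3",im)
print(np.abs(np.array(c["view"])-c2["view"]).max())
g=cv2.cvtColor(im,cv2.COLOR_RGB2GRAY); old=cv2.imread("pics/w2.png",0)
print(cv2.phaseCorrelate(old[30:320,250:420].astype(float),g[30:320,250:420].astype(float)))
# top face: bright, or grey in shadow: low-saturation plaster; use outline of nearby rectangle
d=cv2.phaseCorrelate(old[30:320,250:420].astype(float),g[30:320,250:420].astype(float))[0]
Q=[onz(c,p[0]+d[0],p[1]+d[1],.034)[:2] for p in((334,44),(411,72),(325.5,306),(260,288))]; print(np.round(Q,4), np.mean(Q,0))
H=[[.6539,-.1527],[.5959,-.1540],[.5378,-.1553],[.4797,-.1567]]
ct=get_calibration("top")
for h in H: print(pix(ct,[*h,.034]))
overlay("ov2",c,im,np.array(H))
E
```

```text
t: 1.8
position: [0.5367, -0.1609, 0.2313]
tool_rot: [2.038, 0.346, -2.04]
force: [0.4, 0.0, -0.3]
finger_gap: 1.0
0.0003230803730572829
((-0.3626728404278907, -1.1002368753440805), 0.1182531348068225)
[[ 0.6876 -0.1212]
 [ 0.6893 -0.1949]
 [ 0.4422 -0.1999]
 [ 0.4393 -0.126 ]] [ 0.56460597 -0.16048428]
[[362.27628867 216.88732343]]
[[362.66661868 238.35417123]]
[[363.06287106 260.13000552]]
[[363.50359443 282.1855967 ]]
```

View pics/ov2.png

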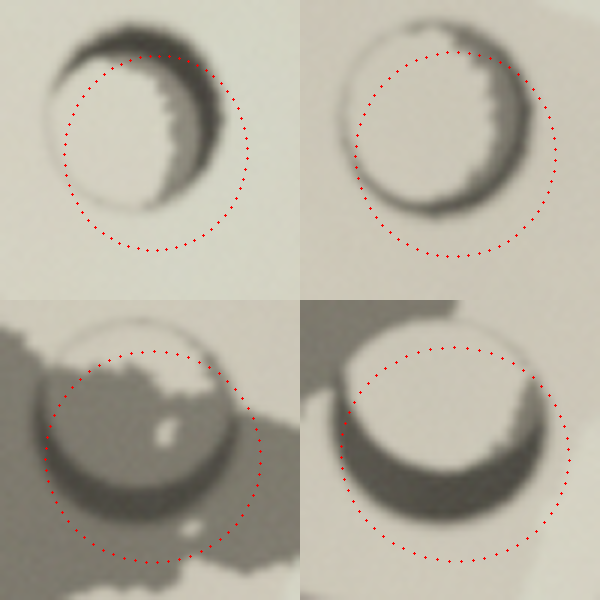

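Run:
```python
from h import *
import pickle
c=pickle.load(open("c3.pkl","rb")); ct=get_calibration("top")
H=[[.6539,-.1527],[.5959,-.1540],[.5378,-.1553],[.4797,-.1567]]
D=[(-22,-35),(-20.5,-37),(-16,-36),(-15.5,-35)]
T=[(360,216.3),(360.5,238),(361,259.5),(361.5,281.5)]
for h,d,t in zip(H,D,T):
    p=pix(c,[*h,.034])[0]+np.array(d)/6; print(onz(c,*p,.034).round(4),onz(ct,*t,.034).round(4))
```

```text
[ 0.6575 -0.1478  0.034 ] [ 0.6554 -0.1466  0.034 ]
[ 0.6002 -0.149   0.034 ] [ 0.5967 -0.1483  0.034 ]
[ 0.5427 -0.1508  0.034 ] [ 0.5394 -0.1499  0.034 ]
[ 0.485  -0.1521  0.034 ] [ 0.4814 -0.1514  0.034 ]
```

```bash
python3 -m handwheel '{"jaw":[-0.6,-0.6,-0.6,-0.6,-0.6],"dp":[[-0.8,4.5,0],[-0.8,4.5,0],[-0.8,4.5,0],[-0.8,4.5,0],[-0.8,4.5,0]],"yaw":[0,0,0,0,0]}'
python3 -m handwheel '{"jaw":[-0.6,-0.6,-0.6,-0.6,-0.6],"dp":[[0,4.5,-2],[0,4,-2],[0,0,-2],[0,0,0],[0,0,0]],"yaw":[0,0,0,0,0]}'
python3 - <<'E'
from h import *
import pickle
c=get_calibration("wrist"); im=grab_frame("wrist"); save("w4",im); pickle.dump(c,open("c4.pkl","wb"))
print(observe()["position"],pix(c,[[.5005,.149,.065],[.5005,.149,.038],[.5005,.149,.008]]).round())
E
```

```text
t: 2.35
position: [0.4972, 0.0665, 0.2316]
tool_rot: [2.039, 0.347, -2.038]
force: [0.5, 0.2, -0.2]
finger_gap: 0.799
t: 2.85
position: [0.4978, 0.149, 0.1715]
tool_rot: [2.037, 0.345, -2.039]
force: [0.0, -1.3, -0.0]
finger_gap: 0.803
[0.49837114 0.14885589 0.17205398] [[321. 237.]
 [321. 228.]
 [321. 219.]]
```

View pics/w4.png

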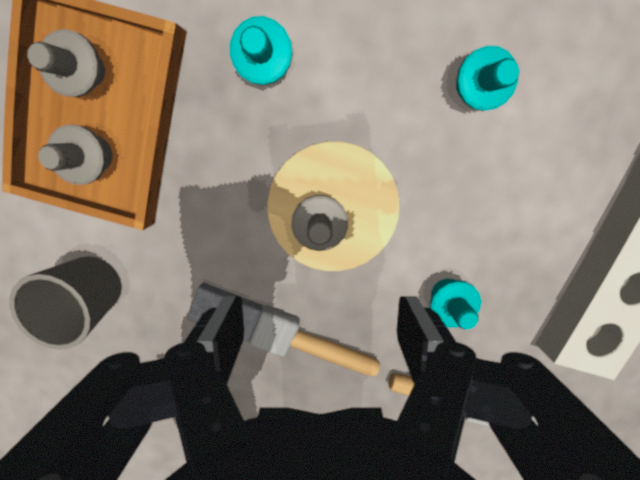

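The wrist view shows the stopper centred on the bat, flange (320,222) and knob top (319,234), with the fingers clear either side. I'll descend and grip.

```bash
python3 -m handwheel '{"jaw":[-0.5,-0.5,-0.5,-0.5,-0.5],"dp":[[0.4,-0.1,-3],[0,0,-4],[0,0,-3.5],[0,0,-2],[0,0,-0.5]],"yaw":[0,0,0,0,0]}' 40
python3 -m handwheel '{"jaw":[-0.5,0,1,1,1],"dp":[[0,0,0],[0,0,0],[0,0,0],[0,0,0],[0,0,0]],"yaw":[0,0,0,0,0]}' 40
python3 -m handwheel '{"jaw":[1,1,1],"dp":[[0,0,0],[0,0,0],[0,0,0]],"yaw":[0,0,0]}'
```

```text
t: 3.4
position: [0.5017, 0.1478, 0.0404]
tool_rot: [2.037, 0.345, -2.04]
force: [-0.6, -0.3, 0.0]
finger_gap: 0.75
t: 3.9
position: [0.5025, 0.1498, 0.0424]
tool_rot: [2.04, 0.349, -2.036]
force: [-0.7, 0.3, 7.4]
finger_gap: 0.217
t: 4.2
position: [0.5025, 0.1497, 0.0423]
tool_rot: [2.04, 0.349, -2.036]
force: [-0.7, -0.2, 7.0]
finger_gap: 0.217
```

```bash
python3 -m handwheel '{"jaw":[1,1,1,1,1],"dp":[[0,0,1],[0,0,4],[0,0,4],[0,0,1],[0,0,0]],"yaw":[0,0,0,0,0]}'
python3 - <<'E'
from h import *
import pickle
c=pickle.load(open("c4.pkl","rb")); ct=get_calibration("top")
W=onz(c,319.8,222.3,.038); W2=onz(c,318.8,232,.065); 
im=cv2.imread("pics/w4.png"); 
T=onz(ct,244.5,271.2,.065); T2=onz(ct,220+155/6,240+193/6,.038)
print(W,W2,T,T2)
h=np.array([[.6575,-.1478],[.6554,-.1466]])
print(h[0]-W[:2],h[1]-T[:2],h[1]-T2[:2])
s=observe(); print(s["position"],s["force"],s["torque"],s["finger_gap"])
save("w5",grab_frame("wrist"))
o=np.zeros((300,600,3),np.uint8); o[:,:300]=cv2.resize(im[182:262,280:360],(300,300),interpolation=cv2.INTER_CUBIC)
w5=cv2.imread("pics/w5.png"); o[:,300:]=cv2.resize(w5[150:350,220:420],(300,300)); cv2.imwrite("pics/crop5.png",o)
E
```

```text
t: 4.7
position: [0.5028, 0.1498, 0.1432]
tool_rot: [2.042, 0.349, -2.034]
force: [0.5, 1.4, -0.4]
finger_gap: 0.216
[0.50436837 0.15144912 0.038     ] [0.50340492 0.15196702 0.065     ] [0.50002617 0.15138091 0.065     ] [0.5000874  0.15165469 0.038     ]
[ 0.15313163 -0.29924912] [ 0.15537383 -0.29798091] [ 0.1553126  -0.29825469]
[0.50277563 0.1498282  0.14320351] [ 0.4847188   1.41792957 -0.43561301] [ 0.00994197  0.01150154 -0.02130048] 0.2157562893858365
```

View pics/crop5.png

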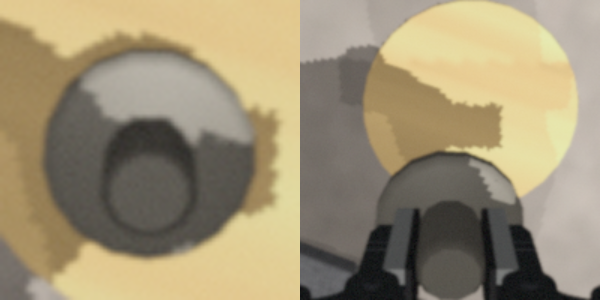

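The stopper is held upright by its knob. I'll carry it above hole 0.

```bash
python3 -m handwheel '{"jaw":[1,1,1,1,1],"dp":[[1.5,-3,0],[2,-4,0],[2,-4,0],[2,-4,0],[2,-4,0]],"yaw":[0,0,0,0,0]}'
python3 -m handwheel '{"jaw":[1,1,1,1,1],"dp":[[2,-4,0],[2,-4,0],[1.9,-2.9,0],[0,0,-2],[0,0,-2]],"yaw":[0,0,0,0,0]}'
python3 -m handwheel '{"jaw":[1,1,1,1,1],"dp":[[0,0,-1],[0,0,-0.4],[0,0,0],[0,0,0],[0,0,0]],"yaw":[0,0,0,0,0]}'
python3 - <<'E'
from h import *
import pickle
s=observe(); print(s["position"],s["force"],s["tool_rot"])
c=get_calibration("wrist"); im=grab_frame("wrist"); save("w6",im); pickle.dump(c,open("c6.pkl","wb"))
save("crop6",cv2.resize(im[100:400,150:500],(700,600)))
E
```

```text
t: 5.25
position: [0.5958, -0.0421, 0.1391]
tool_rot: [2.034, 0.35, -2.042]
force: [1.0, 0.8, -0.2]
finger_gap: 0.212
t: 5.75
position: [0.6549, -0.1513, 0.0985]
tool_rot: [2.037, 0.346, -2.042]
force: [-0.5, 1.1, -0.5]
finger_gap: 0.215
t: 6.25
position: [0.6564, -0.1495, 0.0883]
tool_rot: [2.039, 0.348, -2.036]
force: [0.3, 0.5, -0.3]
finger_gap: 0.213
[ 0.65642666 -0.14945729  0.08829546] [ 0.26975746  0.48600921 -0.34155963] [ 2.03887121  0.34794419 -2.03551038]
```

View pics/crop6.png

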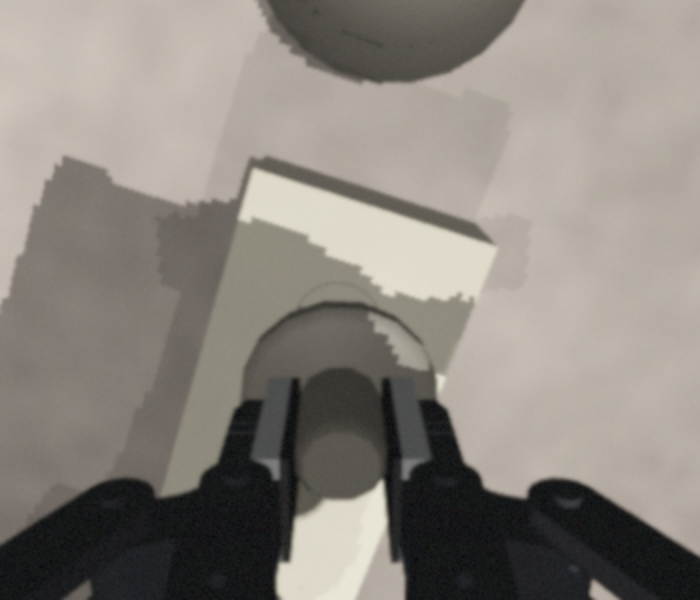

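Run:
```python
from h import *
import pickle
c=pickle.load(open("c6.pkl","rb")); s=np.array([0.65642666,-0.14945729,0.08829546])
A=onz(c,150+252/2,100+167/2,.034); B=onz(c,150+497/2,100+247/2,.034); print(A,B,np.linalg.norm(A-B))
e=(A-B)/np.linalg.norm(A-B); ax=np.array([e[1],-e[0],0]); print(ax, (A+B)/2-.038*ax)
t=np.linspace(0,2*np.pi,721)
cr=lambda q:(q-[150,100])*2
zf=s[2]-.0044
# flange: fit by left/right/top extremes
from scipy.optimize import least_squares
def f(p,z,r):
    q=cr(pix(c,np.c_[p[0]+r*np.cos(t),p[1]+r*np.sin(t),0*t+z])); return q
for z,r,tgt in((zf,.024,(243,435,302)),):
    g=lambda p:(lambda q:[q[:,0].min()-tgt[0],q[:,0].max()-tgt[1],q[:,1].min()-tgt[2]])(f(p,z,r))
    k=least_squares(g,s[:2],diff_step=1e-3); print("flange",k.x,k.fun)
g=lambda p:(lambda q:[q[q[:,1].argmin(),0]-337,q[:,1].min()-283])(f(p,.034,.014)); k=least_squares(g,s[:2],diff_step=1e-3);print("hole rim",k.x,k.fun)
print("knob top",onz(c,150+340/2,100+465/2,zf+.027))
```

```text
[ 0.69492024 -0.10912155  0.034     ] [ 0.69644705 -0.18422053  0.034     ] 0.07511449871090319
[0.9997934  0.02032648 0.        ] [ 0.6576915  -0.14744345  0.034     ]
flange [ 0.65799842 -0.14827696] [-5.89696001  5.90608694  0.54470066]
hole rim [ 0.6571423  -0.14803389] [ 4.39968062e-10 -1.31501565e-09]
knob top [ 0.65714067 -0.14874687  0.11089546]
```

```bash
python3 -m handwheel '{"jaw":[1,1,1,1],"dp":[[-0.05,0.05,-0.8],[0,0,-0.6],[0,0,-0.2],[0,0,0]],"yaw":[0,0,0,0]}'
python3 -m handwheel '{"jaw":[1,1,1,1,1],"dp":[[0,0,-0.2],[0,0,-0.2],[0,0,-0.1],[0,0,-0.1],[0,0,0]],"yaw":[0,0,0,0,0]}'
```

```text
t: 6.7
position: [0.6547, -0.1489, 0.0706]
tool_rot: [2.036, 0.349, -2.039]
force: [-0.2, -0.0, -0.5]
finger_gap: 0.215
t: 7.2
position: [0.656, -0.1488, 0.0683]
tool_rot: [2.039, 0.348, -2.035]
force: [-4.1, 1.1, 15.8]
finger_gap: 0.215
```

Hole 0: contact at 16 N with the foot at the top face, so it does not enter. On to hole 1.

```bash
python3 -m handwheel '{"jaw":[1,1,1,1,1],"dp":[[0,0,1],[0,0,1],[-2.9,-0.07,0],[-2.9,-0.06,0],[0,0,0]],"yaw":[0,0,0,0,0]}'
python3 -m handwheel '{"jaw":[1,1,1,1,1],"dp":[[0,0,0],[0,0,-0.8],[0,0,-0.6],[0,0,-0.1],[0,0,0]],"yaw":[0,0,0,0,0]}'
python3 -c "
from h import *
c=get_calibration('wrist'); import pickle; im=grab_frame('wrist'); pickle.dump(c,open('c7.pkl','wb')); print(observe()['position'],observe()['tool_rot'])
save('crop7',cv2.resize(im[100:400,150:500],(700,600)))"
python3 -m handwheel '{"jaw":[1,1,1,1,1],"dp":[[0,0,-0.2],[0,0,-0.2],[0,0,-0.1],[0,0,0],[0,0,0]],"yaw":[0,0,0,0,0]}'
```

```text
t: 7.7
position: [0.5921, -0.1513, 0.0852]
tool_rot: [2.031, 0.348, -2.046]
force: [1.1, -0.3, -0.6]
finger_gap: 0.214
t: 8.2
position: [0.5973, -0.1501, 0.0696]
tool_rot: [2.037, 0.349, -2.038]
force: [1.3, 0.3, -1.0]
finger_gap: 0.216
[ 0.59741795 -0.1501303   0.06991947] [ 2.03728963  0.34883332 -2.03775784]
t: 8.75
position: [0.5987, -0.15, 0.0679]
tool_rot: [2.041, 0.348, -2.034]
force: [-2.2, 1.5, 15.6]
finger_gap: 0.215
```

View pics/crop7.png

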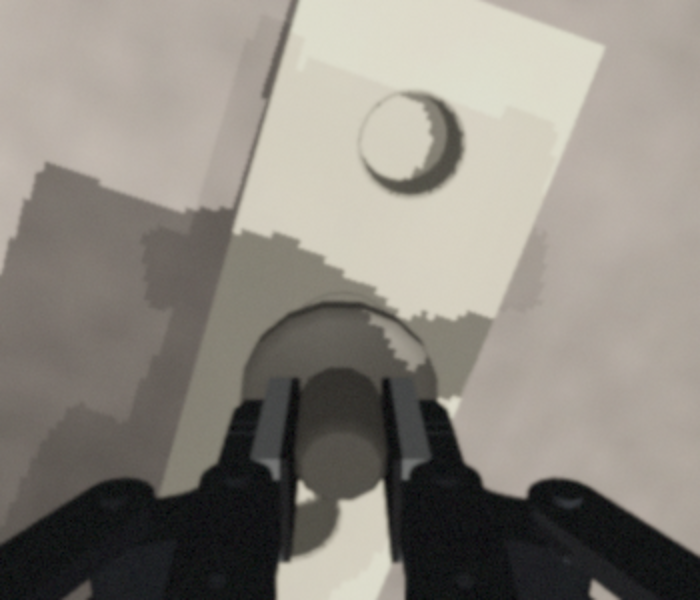

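Run:
```python
from h import *
import pickle
from scipy.optimize import least_squares
c=pickle.load(open("c7.pkl","rb")); s=np.array([0.5974,-0.1501,0.0699])
h0=onz(c,150+412/2,100+143/2,.034); print("hole0",h0, "hole1",h0[:2]-.058*np.array([.9997,.0225]))
B=onz(c,150+604/2,100+46/2,.034); print("corner->hole0", B[:2]+np.array([-.038,.0375])@np.array([[.9997,.0225],[-.0225,.9997]]))
t=np.linspace(0,2*np.pi,721)
def g(p):
    q=(pix(c,np.c_[p[0]+.024*np.cos(t),p[1]+.024*np.sin(t),0*t+s[2]-.0044])-[150,100])*2
    return [q[:,0].min()-243,q[:,0].max()-437,q[:,1].min()-302]
k=least_squares(g,s[:2],diff_step=1e-3); print("flange",k.x,k.fun)
```

```text
hole0 [ 0.65812581 -0.14776494  0.034     ] hole1 [ 0.60014321 -0.14906994]
corner->hole0 [ 0.6575483  -0.14748007]
flange [ 0.59903193 -0.14906207] [-5.11802333  5.12235283  0.47694669]
```

```bash
python3 -m handwheel '{"jaw":[1,1,1,1,1],"dp":[[0,0,-0.15],[-0.08,0,0],[0.16,0,0],[-0.08,0.08,0],[0,-0.08,0]],"yaw":[0,0,0,0,0]}'
python3 -m handwheel '{"jaw":[1,1,1,1,1],"dp":[[0,0,1.15],[0,0,1],[-2.9,-0.07,0],[-2.9,-0.06,0],[0,0,0]],"yaw":[0,0,0,0,0]}'
python3 -m handwheel '{"jaw":[1,1,1,1,1],"dp":[[0.05,0,0],[0,0,-0.8],[0,0,-0.6],[0,0,-0.1],[0,0,0]],"yaw":[0,0,0,0,0]}'
python3 -m handwheel '{"jaw":[1,1,1,1,1],"dp":[[0,0,-0.2],[0,0,-0.2],[0,0,-0.1],[0,0,0],[0,0,0]],"yaw":[0,0,0,0,0]}'
```

```text
t: 9.25
position: [0.5998, -0.1496, 0.0673]
tool_rot: [2.043, 0.348, -2.031]
force: [-2.2, 3.3, 19.7]
finger_gap: 0.217
t: 9.75
position: [0.5336, -0.1525, 0.0852]
tool_rot: [2.031, 0.348, -2.047]
force: [0.1, -0.7, -0.3]
finger_gap: 0.214
t: 10.25
position: [0.5398, -0.1514, 0.0696]
tool_rot: [2.037, 0.349, -2.038]
force: [0.1, 0.6, -1.2]
finger_gap: 0.219
t: 10.75
position: [0.5411, -0.1514, 0.067]
tool_rot: [2.04, 0.348, -2.034]
force: [-0.8, 1.2, 10.3]
finger_gap: 0.211
```

```bash
python3 -m handwheel '{"jaw":[1,1,1,1,1],"dp":[[0.07,0.05,-0.1],[0,0,-0.1],[0.05,0,0],[0,0.05,0],[0,0,0]],"yaw":[0,0,0,0,0]}'
```

```text
t: 11.25
position: [0.5435, -0.1505, 0.0655]
tool_rot: [2.042, 0.347, -2.031]
force: [0.4, 1.0, 13.9]
finger_gap: 0.209
```

```bash
python3 -m handwheel '{"jaw":[1,1,1,1,1],"dp":[[-0.08,0,-0.1],[-0.08,0,0],[-0.05,0,0],[0,0.08,0],[0,0,0]],"yaw":[0,0,0,0,0]}'
python3 -c "
from h import *
im=grab_frame('wrist'); s=observe(); print(s['position'],s['force'],s['torque'])
save('crop8',cv2.resize(im[100:400,150:500],(700,600)))"
```

```text
t: 11.75
position: [0.5436, -0.1502, 0.0653]
tool_rot: [2.046, 0.345, -2.026]
force: [2.7, -0.4, 15.6]
finger_gap: 0.219
[ 0.54363455 -0.15016529  0.06524132] [ 2.07741055 -0.26734509 16.19336801] [ 0.03981816 -0.35749769 -0.02187903]
```

View pics/crop8.png

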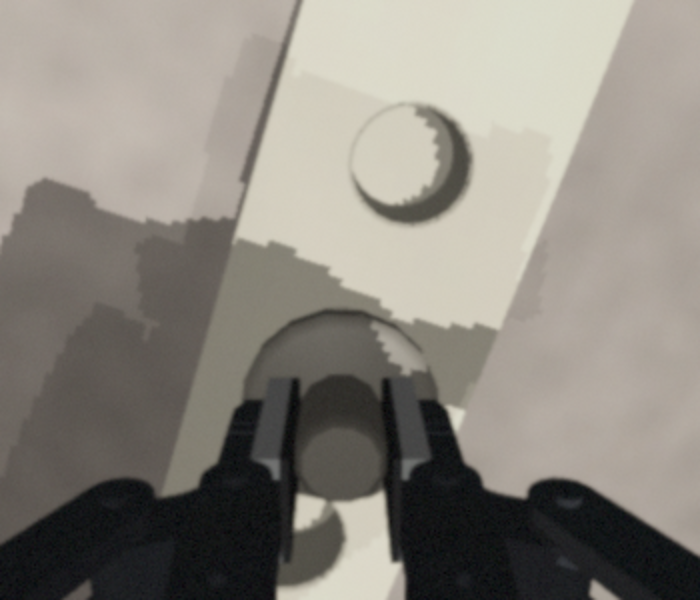

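The plug is about 3 mm into hole 2 and laterally captured, but the flange shows a slight tilt in the jaws (its edge at row 310 against 302). I'll ease off, straighten and go in again.

```bash
python3 -m handwheel '{"jaw":[1,1,1,1,1],"dp":[[0,-0.05,0.3],[0,0,0],[-0.1,0,0],[0,0,0],[0,0,0]],"yaw":[0,0,0,0,0]}'
```

```text
t: 12.3
position: [0.5411, -0.1507, 0.0666]
tool_rot: [2.043, 0.346, -2.03]
force: [3.8, -0.4, 8.1]
finger_gap: 0.22
```

```bash
python3 -m handwheel '{"jaw":[1,1,1,1,1],"dp":[[-0.15,0,0],[0,0,0],[0,0,0],[0,0,-0.1],[0,0,0]],"yaw":[0,0,0,0,0]}'
python3 -m handwheel '{"jaw":[1,1,1,1,1],"dp":[[-0.1,0,0],[0,0,0],[0,0,0],[0,0,-0.1],[0,0,0]],"yaw":[0,0,0,0,0]}'
```

```text
t: 12.8
position: [0.5411, -0.1507, 0.0664]
tool_rot: [2.046, 0.346, -2.027]
force: [3.8, -0.2, 13.9]
finger_gap: 0.218
t: 13.3
position: [0.5413, -0.1507, 0.0663]
tool_rot: [2.048, 0.345, -2.024]
force: [3.9, -0.4, 19.3]
finger_gap: 0.219
```

```bash
python3 -m handwheel '{"jaw":[1,1,1,1,1],"dp":[[0.2,0,0.2],[0.1,0,0.3],[0,0,1],[0,0,0],[0,0,0]],"yaw":[0,0,0,0,0]}'
cat > m.py <<'E'
from h import *
from scipy.spatial.transform import Rotation as R
import sys
s=observe(); print(s["position"],s["force"],"toolaxis",R.from_rotvec(s["tool_rot"]).as_matrix()[:,0].round(4))
im=grab_frame("wrist"); save("crop"+sys.argv[1],cv2.resize(im[100:400,150:500],(700,600)))
for n in("6","7","8",sys.argv[1]):
    g=cv2.imread("pics/crop%s.png"%n,0).astype(int); print(n,g[290:326:2,340],g[365:384:3,340],g[484:508:2,340])
E
python3 m.py 9
```

```text
t: 13.8
position: [0.5377, -0.1502, 0.0782]
tool_rot: [2.037, 0.349, -2.039]
force: [0.0, 0.0, -0.2]
finger_gap: 0.215
[ 0.53771663 -0.15020086  0.07821339] [ 0.04266804  0.00168119 -0.22686032] toolaxis [-1.e-03  1.e-04 -1.e+00]
6 [138 139 138 138 132 112  80  60  59  75  86  90  93  96  98 101 104 105] [91 67 53 54 54 53 56] [ 87  87  86  85  84  87  91 121 170 202 213 214]
7 [124 119 122 126 123 105  75  54  54  68  79  82  85  87  92  94  96  96] [85 63 48 49 50 49 48] [ 77  78  78  79  79  78  81 105 145 172 177 173]
8 [130 130 129 129 129 129 129 126 118 103  76  57  61  72  80  85  90  94] [97 96 93 73 51 45 46] [ 82  83  83  83  82  82  81  89 121 165 193 202]
9 [128 129 128 128 128 129 128 127 120  90  61  57  68  78  85  88  92  95] [95 93 90 65 47 46 49] [81 82 83 81 82 82 80 79 77 75 77 77]
```

The tool is vertical but the stopper leans about 4° in the jaws, foot towards the robot. I'll re-enter hole 2 with the foot centred, using a lighter grip so it can level itself.

```bash
python3 -m handwheel '{"jaw":[1,1,1,1,1],"dp":[[0.7,0,0],[0,0,0],[0,0,-0.6],[0,0,-0.5],[0,0,0]],"yaw":[0,0,0,0,0]}' 20
python3 -m handwheel '{"jaw":[1,1,1,1,1],"dp":[[0,0,-0.15],[0,0,-0.15],[0,0,0],[-0.1,0,0],[0,0,0]],"yaw":[0,0,0,0,0]}'
```

```text
t: 14.35
position: [0.5444, -0.1501, 0.0662]
tool_rot: [2.036, 0.349, -2.04]
force: [-0.4, 0.4, -1.6]
finger_gap: 0.219
t: 14.85
position: [0.5442, -0.1503, 0.0644]
tool_rot: [2.038, 0.348, -2.038]
force: [0.1, -0.2, -0.4]
finger_gap: 0.214
```

```bash
python3 -m handwheel '{"jaw":[1,1,1,1,1],"dp":[[-0.05,0,-0.2],[-0.05,-0.03,-0.2],[0,0,0],[0,0,0],[0,0,0]],"yaw":[0,0,0,0,0]}'
```

```text
t: 15.35
position: [0.5436, -0.1505, 0.0603]
tool_rot: [2.038, 0.349, -2.037]
force: [1.4, 0.4, -2.3]
finger_gap: 0.219
```

```bash
python3 -m handwheel '{"jaw":[1,1,1,1,1],"dp":[[-0.05,0,-0.2],[-0.05,-0.03,-0.2],[0,0,-0.1],[0,0,0],[0,0,0]],"yaw":[0,0,0,0,0]}'
python3 -m handwheel '{"jaw":[1,1,1,1,1],"dp":[[0,0,-0.2],[0,0,-0.2],[0,0,-0.1],[0,0,0],[0,0,0]],"yaw":[0,0,0,0,0]}'
```

```text
t: 15.85
position: [0.5431, -0.1507, 0.0554]
tool_rot: [2.039, 0.348, -2.036]
force: [3.4, 0.3, -0.8]
finger_gap: 0.213
t: 16.35
position: [0.5428, -0.1508, 0.0503]
tool_rot: [2.038, 0.349, -2.036]
force: [4.4, 0.6, 0.2]
finger_gap: 0.214
```

```bash
python3 -m handwheel '{"jaw":[1,1,1,1,1],"dp":[[0.05,0,-0.15],[0,0,-0.15],[0,0,0],[0,0,0],[0,0,0]],"yaw":[0,0,0,0,0]}'
python3 -m handwheel '{"jaw":[1,1,1,1,1],"dp":[[0,0,-0.15],[0,0,-0.1],[0,0,-0.1],[0,0,0],[0,0,0]],"yaw":[0,0,0,0,0]}'
```

```text
t: 16.85
position: [0.5428, -0.1509, 0.0472]
tool_rot: [2.038, 0.349, -2.038]
force: [3.5, 0.8, -1.7]
finger_gap: 0.216
t: 17.35
position: [0.5415, -0.1513, 0.0453]
tool_rot: [2.036, 0.347, -2.04]
force: [-0.7, 1.3, 15.6]
finger_gap: 0.219
```

It bottomed out at the expected height with 16 N. I'll unload, open and lift straight up.

```bash
python3 -m handwheel '{"jaw":[1,1,0.5,0.2,0],"dp":[[0,0,0.25],[0,0,0],[0,0,0],[0,0,0],[0,0,0]],"yaw":[0,0,0,0,0]}'
python3 -m handwheel '{"jaw":[-0.3,-0.3,-0.3,-0.3,-0.3],"dp":[[0,0,0],[0,0,0.5],[0,0,2],[0,0,4],[0,0,4]],"yaw":[0,0,0,0,0]}'
python3 -m handwheel '{"jaw":[-0.3,-0.3,-0.3,-0.3,-0.3],"dp":[[0,0,2],[-2,0,0],[-1,0,0],[0,0,0],[0,0,0]],"yaw":[0,0,0,0,0]}'
python3 - <<'E'
from h import *
c=get_calibration("wrist"); w=grab_frame("wrist"); t=grab_frame("scene")
u,v=pix(c,[.5427,-.151,.042])[0].astype(int); print(u,v); u=min(max(u,75),565);v=min(max(v,75),405)
cs=get_calibration("scene"); a,b=pix(cs,[.54,-.15,.04])[0].astype(int)
o=np.zeros((400,800,3),np.uint8); o[:,:400]=cv2.resize(w[v-75:v+75,u-75:u+75],(400,400),interpolation=cv2.INTER_CUBIC); o[:,400:]=cv2.resize(t[b-50:b+50,a-50:a+50],(400,400),interpolation=cv2.INTER_CUBIC)
save("crop10",o); print(onz(c,u,v,.042))
E
```

```text
t: 17.85
position: [0.5416, -0.1512, 0.0458]
tool_rot: [2.035, 0.348, -2.041]
force: [0.0, -0.8, -0.3]
finger_gap: 0.499
t: 18.35
position: [0.5421, -0.1507, 0.1522]
tool_rot: [2.036, 0.349, -2.04]
force: [0.9, -0.3, 0.4]
finger_gap: 0.652
t: 18.85
position: [0.513, -0.1508, 0.171]
tool_rot: [2.037, 0.349, -2.038]
force: [-0.8, -0.4, -0.4]
finger_gap: 0.65
332 198
[ 0.5425672  -0.15033277  0.042     ]
```

View pics/crop10.png

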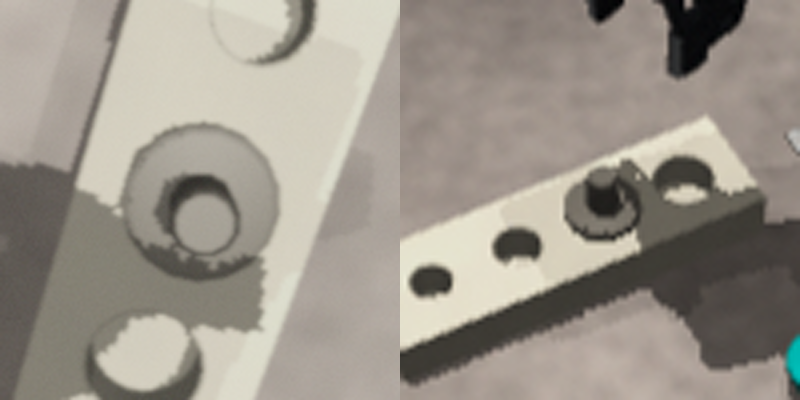

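The last picture shows the flange flat on the block over the third hole, knob upright and gripper clear, with the neighbouring holes empty.

```bash
python3 -c "
from workcell import finish_job; print(finish_job())"
```

```text
the job is handed in; nothing more can be done
None
```

The stopper from the bat is seated in the third hole (34 mm) of the gauge block with its flange flush, and the job is handed in at about 19 s. No verdict was reported.

- **26 mm hole:** touched down within about 1 mm of centre at about 16 N. The foot stopped at the top face, so it was refused.
- **30 mm hole:** touched down within about 0.5 mm of centre, up to about 20 N. The foot read about 1 mm below the top face, so it was refused.
- **34 mm hole:** the first entry stuck about 3 mm in, at up to about 19 N, because the stopper had tipped roughly 4° in the jaws. I lifted it clear, re-centred the foot and lowered my grip to 20 N. It then slid in with 5 N or less until it bottomed at about 16 N.

**Last checks:** after I released and lifted away, the wrist and scene pictures both showed the flange flat on the block, the knob upright and the gripper clear. I measured no force above about 20 N. I never moved the gripper towards the tray stoppers, the turquoise look-alikes or the other objects, though I did not re-check them at the end.

**Disagreements:** the top and wrist cameras differed by about 3 mm on the hole positions, so I centred using the wrist camera alone. The tool height at full seating was about 1 mm below what I expected, most likely because the knob slipped slightly in the jaws.

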